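# Check that the hotplate has cooled

## Robot

A 6-joint arm with a two-finger parallel gripper is mounted at the origin on the work surface. World frame = base frame: x ahead of the robot, y to its left, z up, the work surface at z = 0. Lengths are in mm, angles in rad, forces in N, time in s.
With the tool pointing down it reaches from about 300 to 875 mm from the base axis. Payload 4.2 kg.
Tool frame: the origin (TCP) lies at the very end of the fingers, on their centre line; the grasp point (between the pads) lies 19 mm behind it (bot.grip_depth is the z of the grasp point in the tool frame, in mm); z points along the fingers, y is the direction in which the jaws open and shut (so a half turn about z gives the same grasp; the last joint's range is limited). The gripper opens to 85 mm and grips with 20 to 120 N. Pads are 22 mm wide; open, the fingers measure 114 mm over their backs; the gripper's body (76 mm by 85 mm) begins 54 mm behind the grasp point. The pads swing forward as they close: fully open they stand 13 mm farther back than shut.
Start: joints at [-1.134, 0.32, 1.565, -0, 1.257, -0.02], TCP at [253.625, -516.058, 231.338] pointing down, gripper open.
Joint ranges: [-3.11, 3.11], [-0.84, 2.01], [0.21, 2.61], [-1.34, 4.49], [0.05, 2.63], [-2.56, 2.56]. Speed limits (rad/s): [2.57, 2.57, 3.14, 3.14, 3.14, 3.14].

## Interface

Orientations are given as a unit quaternion [w, x, y, z].
In Python, from plant import bot gives the robot as it stands. The module is installed in compiled form; this text tells all that it offers.
- The arm moves only by the shell command python3 -m crank 'ROWS' [OPENING]. ROWS is JSON, a list of rows, each a list of 2 entries, a list of its own where there are three numbers: the shift along the tool's x, y, z in m, then the turn about the tool's z in degrees. In form: [[[tx, ty, tz], turn], ...]. A call has 1 to 12 rows; each row is the pose to reach, as a shift and turn from the pose measured when the call began, along the tool's axes at that moment; what a row does not reach only later rows make up. A row lasts 1/10 s, in which the tool goes at most 50 mm and 8.59 degrees, less where a joint would pass 70% of its speed; a pose out of reach is approached as far as the arm can. A call with a gripper value outside its range is refused whole. OPENING is the gripper command: -1 is shut, 1 is fully open, values between are in proportion, set as the call begins (- or left out, the last holds). The fingers move at their own pace and stop on an object; the grip force is fixed at half the most. Time passes only in rows, so rows that repeat a pose let the fingers close. It gives the time, the measured TCP pose, the force and the opening at its end, in the units of the state.
- bot.observe(): the state, without advancing time (a new reading comes with each control period).
- bot.read_camera(name): name is "scene" or "top" or "wrist"; returns a dict with "frame" (384x512x3 uint8, red, green, blue), "K" (3x3 intrinsics, pixels), "view" (4x4, takes a point from world to camera coordinates); the wrist camera has in their place "T_tool_cam" (4x4, takes a point from camera to tool coordinates, whose origin is the TCP and whose axes are the flange's). Camera axes: x right, y up, looking along -z (the intrinsics and any distortion apply to the point x, -y, -z); pixel columns grow to the right and rows downward; lengths in mm; the calibration is good to about 2 mm. A picture is of the moment at which its call begins: read the wrist's pose just before it. There is no depth.
- bot.finish_job(): hands the job in, once; it reports no verdict.
The state is a dict: "clock": time; "joint_positions": joint angles; "dq": joint speeds; "joint_torque": joint torques, N m; "position": TCP position; "tcp_rot": TCP orientation; "contact_force": force on the tool from outside, world axes, zero at the start; "moment": the same for the moment, N m; "finger_gap": finger opening in mm.
Only numpy, scipy, OpenCV 4.12 (cv2) and the standard library are available. Lean on these libraries where they do the work, as an engineer would, in place of code of your own. Each camera call takes 0.05 s, during which the arm holds its last target.

## Task

Lift the metal cover off the hotplate and set it down flat on the wooden board, without dropping it; then take the thermometer out of its leaning stand and hold it upright with its sprung tip on the round bright spot in the middle of the hotplate, pressed lightly so that the tip is about half way in. Finish while still holding the thermometer there, and leave the mug, jar and bowl where they are.

Things in the scene. Friction and masses are not known exactly. Their poses are not given: they have to be found in the camera images.
- hotplate: Portable hotplate, fixed: white housing 260 (x) x 240 (y) mm, top 60 mm above the counter, with a round dark iron plate of 155 mm diameter in its middle, top 80 mm above the counter (172 mm steel rim round it at 64 mm). A black knob, for show, on its -x face. Origin: middle of its underside on the counter; z up.
- spot (a point): Middle of the bright round metal spot (28 mm across, flush, rigid) in the centre of the iron plate, 80 mm above the counter. Hidden under the cover at the start.
- cover: Round aluminium cover, 168 mm diameter, 12 mm high in the middle, 8 mm near the rim, loose, lying flat on the iron plate at the start, 0.18 to 0.33 kg. A black knob stands in its middle: neck of 18 mm diameter, then from 22 to 50 mm above the underside a cylinder of 32 mm diameter to grip. Origin: centre of its underside, z up through the knob.
- board: Wooden board 200 x 200 mm, 18 mm thick, fixed flat on the counter on one side of the hotplate (left or right). Origin: centre of its underside on the counter, z up; its top is 18 mm above.
- stand: White stand, fixed to the counter on the other side of the hotplate: base 130 x 90 x 10 mm and a rectangular pocket (inside 34 x 28, outside 44 x 38 mm, walls 36 mm high) with a 20 mm opening in its floor. The pocket leans 0.42 rad (24 degrees), its top towards the stand's own -x. Origin: on the counter under the middle of the pocket floor, which is 82 mm up; z up.
- probe: Thermometer, 0.11 to 0.20 kg: grey handle 30 (x) x 24 (y) x 105 mm (z), small display on its -x face, below it a steel stem 14 mm across, 45 mm long, then the sprung tip. Origin: centre of the handle's lower end; z runs up the handle. It starts loose in the pocket, leaning with it, x and y as the stand's, lower 36 mm of the handle inside (2 mm play); draw it out along its z (100 mm).
- tip (a point): Middle of the flat end face (12 mm across) of the thermometer's sprung tip: on the thermometer's axis, 65 mm below the handle's lower end when not pressed in.
- plunger (a joint): How far the thermometer's sprung tip is pressed into the stem: 0 = out, 0.014 m = fully in. Spring 300 N/m with 0.3 N to start it, so half way (7 mm) is about 2.4 N.
- mug: White mug, 80 mm wide, 90 mm tall, loose bystander on the counter beyond the work. Origin: centre of its underside.
- jar: Jar with white cap, 64 mm diameter, 100 mm tall, loose bystander on the counter beyond the work. Origin: centre of its underside.
- bowl: White bowl, 110 mm wide, 45 mm tall, loose bystander beyond the hotplate. Origin: centre of its underside.
Mind the look-alikes: they are no part of the job. Of the things shaped like the cover, the aluminium one is meant. Of the things shaped like the probe, the grey one is meant.

How it is judged:
By the outcome, as a careful person would: the job done as asked, in the order asked, and still so for the second after the job is handed in, while the arm keeps its last pose, push and grip.
It also fails if it takes over 51 s, if anything falls off the work surface, if the arm or the gripper's body presses on something with over 40 N, if the wrist force passes 120 N, or if a joint passes its speed limit or range.

## Working session

There is one attempt and no reset: what is moved stays moved. The work goes in short steps, Python scripts to look and compute and a shell command to move; the robot and the scene stay as the last step left them, time stands still between calls to the robot, and variables do not carry over. Pictures are saved under pics/ and viewed, and the job is handed in when it is done.

```bash
mkdir -p pics; cat > h.py <<'E'
import numpy as np, cv2
from plant import bot
def shot(n,f):
    r=bot.read_camera(n); cv2.imwrite('pics/'+f+'.png',r['frame'][:,:,::-1]); return r
def ray(r,u,v,z):
    K=np.array(r['K']);V=np.array(r['view']);R=V[:3,:3];t=V[:3,3]
    d=np.linalg.inv(K)@[u,v,1]; d=R.T@np.array([d[0],-d[1],-d[2]]);c=-R.T@t
    return c+d*(z-c[2])/d[2]
def proj(r,p):
    K=np.array(r['K']);V=np.array(r['view'])
    c=V[:3,:3]@np.array(p)+V[:3,3];c=K@np.array([c[0],-c[1],-c[2]]);return c[:2]/c[2]
E
python3 - <<'E'
from h import *
import pickle
for n in ['scene','top']:
    r=shot(n,n+'0'); pickle.dump(r,open(n+'.pkl','wb')); print(r.keys(),r['K'],r['view'])
print(bot.observe())
E
```

```text
dict_keys(['frame', 'K', 'view']) [[482.39218919   0.         253.55396532]
 [  0.         482.39218919 187.10127122]
 [  0.           0.           1.        ]] [[ 4.64760247e-01  8.85391830e-01  8.90052853e-03 -2.41607738e+02]
 [-6.75573971e-01  3.48088861e-01  6.49949194e-01  2.68061200e+02]
 [ 5.72361531e-01 -3.08083513e-01  7.59925540e-01 -2.00313603e+03]
 [ 0.00000000e+00  0.00000000e+00  0.00000000e+00  1.00000000e+00]]
dict_keys(['frame', 'K', 'view']) [[369.30245341   0.         254.4796294 ]
 [  0.         369.30245341 191.53312657]
 [  0.           0.           1.        ]] [[-1.52382035e-02 -9.99395335e-01  3.12531731e-02  2.15624340e+01]
 [ 9.81946227e-01 -9.06350829e-03  1.88943008e-01 -5.06701717e+02]
 [-1.88545498e-01  3.35680874e-02  9.81490590e-01 -9.31884630e+02]
 [ 0.00000000e+00  0.00000000e+00  0.00000000e+00  1.00000000e+00]]
{'clock': 0.1, 'joint_positions': array([-1.13399704e+00,  3.20213292e-01,  1.56560027e+00,  9.48574557e-06,
        1.25742747e+00, -2.00017614e-02]), 'dq': array([ 1.14101533e-05, -8.12346208e-04, -3.22303461e-03,  1.70102374e-03,
        2.59227531e-04,  1.61085186e-03]), 'joint_torque': array([ 2.91173128e-04, -4.16409552e+01, -2.34706146e+01,  4.06311358e-05,
        4.89303813e-03,  1.23579628e-05]), 'position': array([ 253.42958829, -515.62868486,  230.55799618]), 'tcp_rot': array([-8.07292931e-04,  9.74029796e-01,  2.26418370e-01, -1.66107009e-04]), 'contact_force': array([ 0.04413328, -1.07990479, -0.12564871]), 'moment': array([ 0.00326696,  0.0359833 , -0.02590875]), 'finger_gap': 85.40629558704143}
```

View pics/scene0.png

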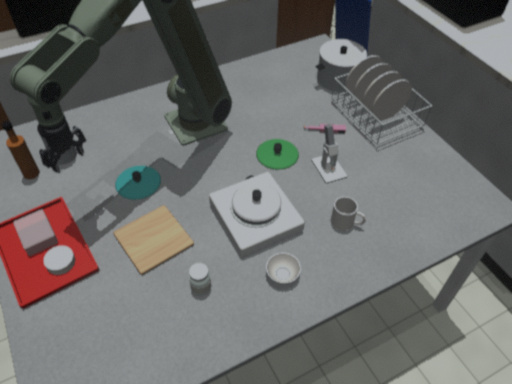

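View pics/top0.png

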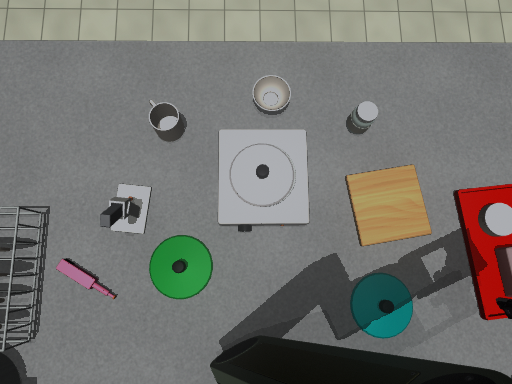

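The aluminium cover is on the hotplate, at scene (256,200) and top (262,172). Its look-alikes are the green cover at top (181,267) and the teal one at (382,305). The grey probe is in the stand, at scene (330,140) and top (115,212), and its look-alike is the pink one at top (85,277). The board is at top (388,205). Next I'll check close crops.

```bash
python3 - <<'E'
from h import *
t=cv2.imread('pics/top0.png');s=cv2.imread('pics/scene0.png')
a=cv2.resize(t[120:235,205:320],(400,400),interpolation=cv2.INTER_CUBIC)
b=cv2.resize(t[170:250,90:170],(400,400),interpolation=cv2.INTER_CUBIC)
cv2.imwrite('pics/crop1.png',np.hstack([a,b]))
a=cv2.resize(s[165:255,205:305],(400,360),interpolation=cv2.INTER_CUBIC)
b=cv2.resize(s[115:188,300:360],(300,365),interpolation=cv2.INTER_CUBIC)[:360]
cv2.imwrite('pics/crop2.png',np.hstack([a,b]))
E
```

```text
(no output)
```

View pics/crop1.png

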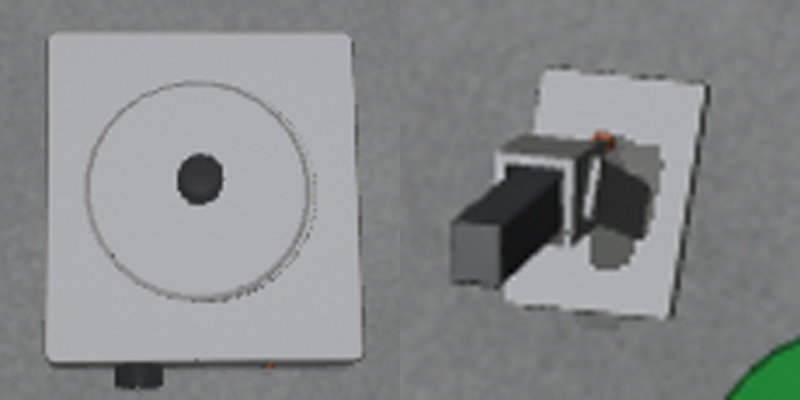

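View pics/crop2.png

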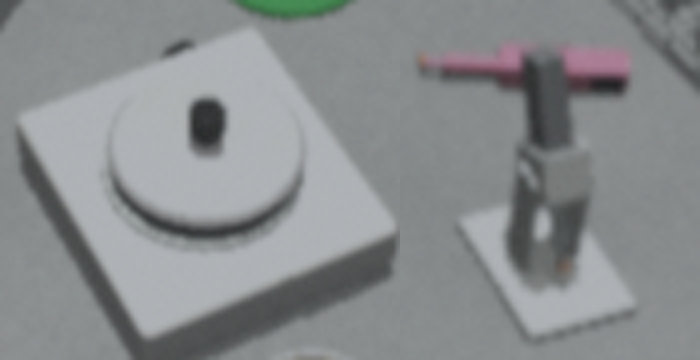

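```bash
cat > fit.py <<'E'
from h import *
import pickle
from scipy.optimize import least_squares
T=pickle.load(open('top.pkl','rb'));S=pickle.load(open('scene.pkl','rb'))
A=lambda x,y:(205+x/3.478,120+y/3.478); B=lambda x,y:(90+(x-400)/5,170+y/5)
C=lambda x,y:(205+x/4,165+y/4)
print('hot corners z60');
cs=[A(48,35),A(352,33),A(362,360),A(46,360)]
P=[ray(T,*c,60) for c in cs];print(np.round(P),np.mean(P,0))
P=[ray(S,*c,60) for c in [C(255,27),C(396,232),C(148,340),C(20,122)]];print(np.round(P),np.mean(P,0))
print('cover edge z88',ray(T,*A(199,191),88),'knob z130',ray(T,*A(200,178),130), 'scene knob', ray(S,*C(207,106),130))
b=[(346,177),(413,166),(430,233),(362,245)]
P=np.array([ray(T,*c,18) for c in b]);print('board',np.round(P),P.mean(0))
P=np.array([ray(T,*c,10) for c in [B(545,70),B(708,85),B(670,318),B(505,300)]]);print('base',np.round(P),P.mean(0))
a=.42;ax=np.array([-np.sin(a),0,np.cos(a)]);xx=np.array([np.cos(a),0,np.sin(a)]);yy=np.array([0,1.,0])
# handle top corners image left=+y, up=+x
obs=[B(451,222),B(499,222),B(499,286),B(455,283)]
m=[(15,12),(15,-12),(-15,-12),(-15,12)]
loc=[np.array([0,0,82])+105*ax+i*xx+j*yy for i,j in m]
obs+=[B(497,152),B(577,156)]
loc+=[np.array([0,0,82])+36*ax+i*xx+j*yy for i,j in [(22,19),(22,-19)]]
def w(p,q):
    c,s=np.cos(p[2]),np.sin(p[2]);return np.array([p[0]+c*q[0]-s*q[1],p[1]+s*q[0]+c*q[1],q[2]])
f=lambda p:np.concatenate([proj(T,w(p,q))-o for q,o in zip(loc,obs)])
for y0 in (0,):
    r=least_squares(f,[500,350,y0],x_scale=[100,100,1]);print(r.x,r.cost,np.round(r.fun,1))
ov=cv2.resize(cv2.imread('pics/scene0.png')[115:188,300:360],(480,584),interpolation=cv2.INTER_CUBIC)
for i,j in m:
    for h in (36,105):
        u=proj(S,w(r.x,np.array([0,0,82])+h*ax+i*xx+j*yy)); cv2.circle(ov,(int((u[0]-300)*8),int((u[1]-115)*8)),4,(0,0,255),-1)
ov2=cv2.resize(cv2.imread('pics/top0.png')[170:250,90:170],(300,300));cv2.imwrite('pics/ov.png',ov)
E
python3 fit.py
```

```text
hot corners z60
[[ 674.  109.   60.]
 [ 675. -128.   60.]
 [ 419. -124.   60.]
 [ 422.  110.   60.]] [547.60307059  -8.07960354  60.        ]
[[ 429.  109.   60.]
 [ 683.  102.   60.]
 [ 683. -128.   60.]
 [ 433. -125.   60.]] [557.073072   -10.35467885  60.        ]
cover edge z88 [542.48526844  -3.81582455  88.        ] knob z130 [541.86484261  -2.33148642 130.        ] scene knob [542.66561806  -1.35796787 130.        ]
board [[ 551. -241.   18.]
 [ 582. -433.   18.]
 [ 394. -461.   18.]
 [ 364. -272.   18.]] [ 472.60646883 -351.78723783   18.        ]
base [[539. 385.  10.]
 [529. 296.  10.]
 [402. 311.  10.]
 [413. 399.  10.]] [470.91420194 347.76108822  10.        ]
[ 4.63171404e+02  3.49465169e+02 -1.01009591e-01] 6.3090747332791866 [-0.2 -1.4  1.  -0.5  1.  -0.5 -0.9 -0.8 -0.4  1.4 -0.6  2. ]
```

View pics/ov.png

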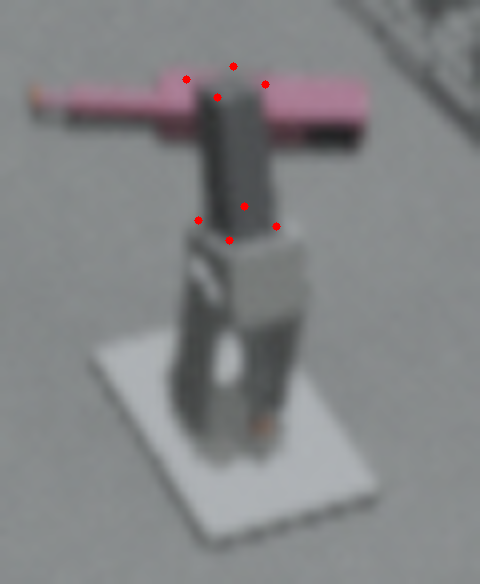

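```bash
cat >> h.py <<'E'
from scipy.spatial.transform import Rotation as Ro
def to(x,y,z,yaw=None):
    o=bot.observe(); q=o['tcp_rot'];R=Ro.from_quat([q[1],q[2],q[3],q[0]])
    p=o['position']; psi=np.degrees(np.arctan2(R.as_matrix()[1,0],R.as_matrix()[0,0]))
    print('t',o['clock'],'pos',np.round(p,1),'yaw',round(psi,1),'gap',round(o['finger_gap'],1),'F',np.round(o['contact_force'],1),'shift m',np.round(R.inv().apply(np.array([x,y,z])-p)/1000,4), 'tilt',np.round(R.as_matrix()[:,2],3),'q',np.round(o['joint_positions'],2))
    if yaw is not None: print('turn (about down z)',psi-yaw)
E
python3 -c "
from h import *
to(542,-2,200)"
```

```text
t 0.1 pos [ 253.4 -515.6  230.6] yaw 26.2 gap 85.4 F [ 0.  -1.1 -0.1] shift m [ 0.4855 -0.3336  0.0311] tilt [-0.001  0.001 -1.   ] q [-1.13  0.32  1.57  0.    1.26 -0.02]
```

```bash
python3 -m crank '[[[0.04,-0.027,0.003],0],[[0.08,-0.055,0.005],0],[[0.121,-0.083,0.008],0],[[0.161,-0.111,0.01],0],[[0.202,-0.139,0.013],0],[[0.242,-0.166,0.015],0],[[0.283,-0.194,0.018],0],[[0.323,-0.222,0.02],0],[[0.363,-0.25,0.023],0],[[0.404,-0.278,0.026],0],[[0.444,-0.305,0.028],0],[[0.475,-0.327,0.03],0]]' 1; python3 - <<'E'
from h import *
to(542,-2,100)
r=shot('wrist','w1');print(r['K'],r['T_tool_cam'])
E
```

```text
clock: 1.3
position: [536.3, -10.1, 200.6]
tcp_rot: [-0.001, 0.974, 0.227, -0.0]
contact_force: [0.8, -0.5, 0.0]
finger_gap: 85.6
t 1.3 pos [536.3 -10.1 200.6] yaw 26.3 gap 85.6 F [ 0.8 -0.5  0. ] shift m [ 0.0087 -0.0045  0.1006] tilt [-0.001  0.002 -1.   ] q [-0.04  0.28  1.7   0.    1.16  1.07]
[[291.36923257   0.         254.14823879]
 [  0.         291.36923257 192.57538572]
 [  0.           0.           1.        ]] [[-5.81846292e-04  9.51264979e-01  3.08374125e-01  8.05682753e+01]
 [ 9.99999712e-01  7.03787219e-04 -2.84206758e-04 -1.14299684e+00]
 [-4.87385703e-04  3.08373871e-01 -9.51265115e-01 -1.42436608e+02]
 [ 0.00000000e+00  0.00000000e+00  0.00000000e+00  1.00000000e+00]]
```

View pics/w1.png

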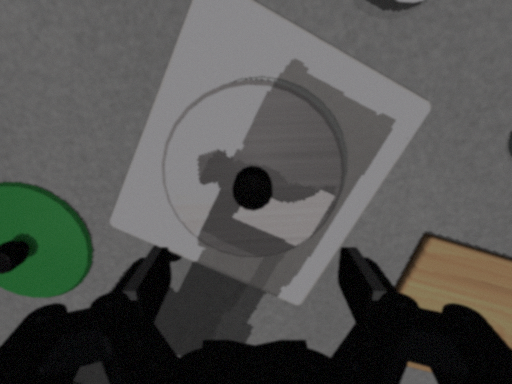

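The wrist view shows the cover knob at (253,188) and the cover circle centred near (255,166).

```bash
cat >> h.py <<'E'
def wray(r,o,u,v,z):
    q=o['tcp_rot'];R=Ro.from_quat([q[1],q[2],q[3],q[0]]).as_matrix();M=np.array(r['T_tool_cam'])
    d=np.linalg.inv(np.array(r['K']))@[u,v,1];d=R@M[:3,:3]@np.array([d[0],-d[1],-d[2]])
    c=R@M[:3,3]+o['position'];return c+d*(z-c[2])/d[2]
def wproj(r,o,p):
    q=o['tcp_rot'];R=Ro.from_quat([q[1],q[2],q[3],q[0]]).as_matrix();M=np.array(r['T_tool_cam'])
    c=M[:3,:3].T@(R.T@(np.array(p)-o['position'])-M[:3,3]);c=np.array(r['K'])@np.array([c[0],-c[1],-c[2]]);return c[:2]/c[2]
E
python3 - <<'E'
from h import *
o=bot.observe();r=bot.read_camera('wrist')
print(wray(r,o,253,188,130),wray(r,o,255,166,88))
print([wray(r,o,*c,60).round() for c in [(430,105),(297,304),(110,223)]])
to(542,-4,100)
E
```

```text
[551.62163842   2.96321602 130.        ] [559.2621024    5.11207502  88.        ]
[array([ 678., -117.,   60.]), array([ 429., -114.,   60.]), array([430., 112.,  60.])]
t 1.4 pos [537.   -8.8 200.2] yaw 26.5 gap 85.8 F [-0.5 -1.1 -0.3] shift m [ 0.0066 -0.0018  0.1002] tilt [-0.001  0.003 -1.   ] q [-0.04  0.28  1.7   0.    1.16  1.07]
```

```bash
python3 -m crank '[[[0.005,0,0.02],0],[[0.01,-0.001,0.045],0],[[0.01,-0.001,0.05],0],[[0.01,-0.001,0.05],0]]'; python3 - <<'E'
from h import *
o=bot.observe();r=shot('wrist','w2');to(542,-4,100)
import pickle;pickle.dump((r,{k:o[k] for k in('position','tcp_rot')}),open('w2.pkl','wb'))
f=r['frame'].astype(int).max(2);m=((f<30)*255).astype(np.uint8)
n,l,s,c=cv2.connectedComponentsWithStats(m)
for i in range(1,n):
    if s[i,4]>200:print(s[i],c[i].round(1))
for p in [(542,-2),(550,2)]: print(p,wproj(r,o,[*p,130]),wproj(r,o,[*p,88]))
print('tcp axis pts',[wproj(r,o,o['position']+[0,0,h]).round() for h in (-30,-20,0,20)])
t=bot.read_camera('top');cv2.imwrite('pics/t2.png',cv2.resize(t['frame'][100:250,180:340,::-1],None,fx=4,fy=4))
E
```

```text
clock: 1.8
position: [544.5, -4.0, 149.4]
tcp_rot: [-0.002, 0.974, 0.229, -0.002]
contact_force: [0.1, -0.3, -0.3]
finger_gap: 85.1
t 1.85 pos [545.2  -4.  150.5] yaw 26.4 gap 85.3 F [ 0.1 -0.7 -0.3] shift m [-0.0029 -0.0013  0.0505] tilt [-0.001  0.003 -1.   ] q [-0.03  0.34  1.75  0.    1.05  1.08]
[ 230  198   49   56 2157] [254.4 225.6]
[    0   248   512   136 33585] [253.8 340.9]
(542, -2) [251.43394922 238.01364249] [252.12964853 212.39542248]
(550, 2) [251.34877147 224.68754784] [252.06911859 201.19959532]
tcp axis pts [array([256., 229.]), array([256., 236.]), array([256., 252.]), array([256., 273.])]
```

View pics/w2.png

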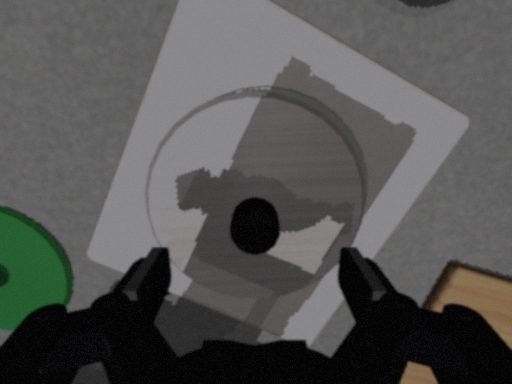

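View pics/t2.png

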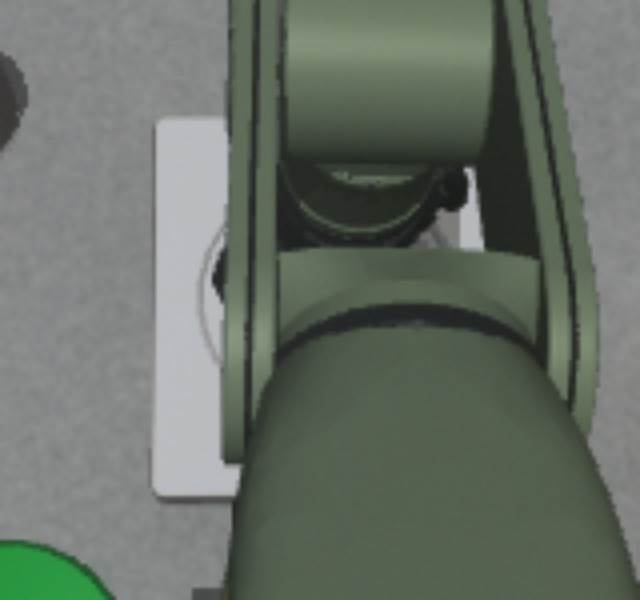

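The knob is at (254,230). The wrist and fixed cameras agree to about 4 mm, and the mean is (546,-1). I'll descend and grip.

```bash
python3 -m crank '[[[0.002,-0.002,0.02],0],[[0.002,-0.002,0.04],0],[[0.002,-0.002,0.05],0],[[0.002,-0.002,0.05],0]]' && python3 -m crank '[[[0,0,0],0],[[0,0,0],0],[[0,0,0],0],[[0,0,0],0],[[0,0,0],0],[[0,0,0],0],[[0,0,0],0],[[0,0,0],0]]' -1;  python3 - <<'E'
from h import *
shot('wrist','w3');to(546,-1,220)
E
```

```text
clock: 2.3
position: [546.1, -1.5, 100.8]
tcp_rot: [-0.001, 0.974, 0.228, -0.0]
contact_force: [-0.3, 0.1, 0.1]
finger_gap: 85.1
clock: 3.1
position: [546.8, -1.6, 101.8]
tcp_rot: [-0.001, 0.974, 0.228, 0.001]
contact_force: [-0.5, -0.5, 5.2]
finger_gap: 31.0
t 3.15 pos [546.8  -1.6 101.8] yaw 26.4 gap 30.1 F [-0.6 -0.8  5. ] shift m [-0.0002 -0.0011 -0.1182] tilt [ 0.001  0.002 -1.   ] q [-0.03  0.39  1.81  0.    0.94  1.08]
```

View pics/w3.png

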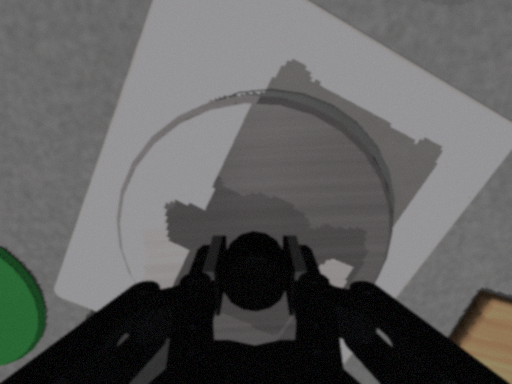

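The knob is between the fingers at (255,270), so I'll lift.

```bash
python3 -m crank '[[[0,0,-0.008],0],[[0,0,-0.02],0],[[0,0,-0.04],0],[[0,0,-0.065],0],[[0,0,-0.085],0],[[0,0,-0.09],0],[[0,0,-0.09],0]]';  python3 - <<'E'
from h import *
shot('wrist','w4');r=shot('scene','s4')
cv2.imwrite('pics/s4c.png',cv2.resize(r['frame'][100:280,150:350,::-1],None,fx=3,fy=3));to(472.6,-351.8,160)
E
```

```text
clock: 3.85
position: [546.9, -1.7, 192.6]
tcp_rot: [-0.001, 0.974, 0.228, 0.001]
contact_force: [-0.1, -1.1, -1.9]
finger_gap: 30.3
t 3.95 pos [545.9  -1.7 190.8] yaw 26.4 gap 30.5 F [ 0.1  0.2 -2.2] shift m [-0.2214  0.281   0.0301] tilt [-0.001  0.002 -1.   ] q [-0.03  0.3   1.69  0.    1.14  1.08]
```

View pics/w4.png

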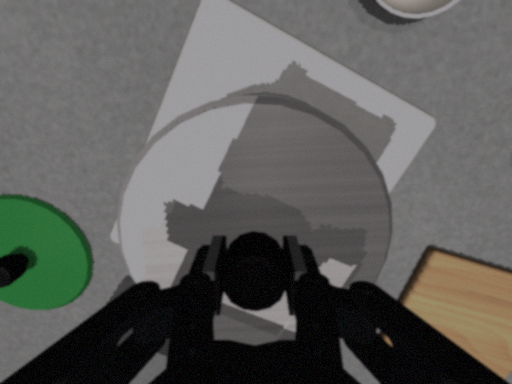

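View pics/s4c.png

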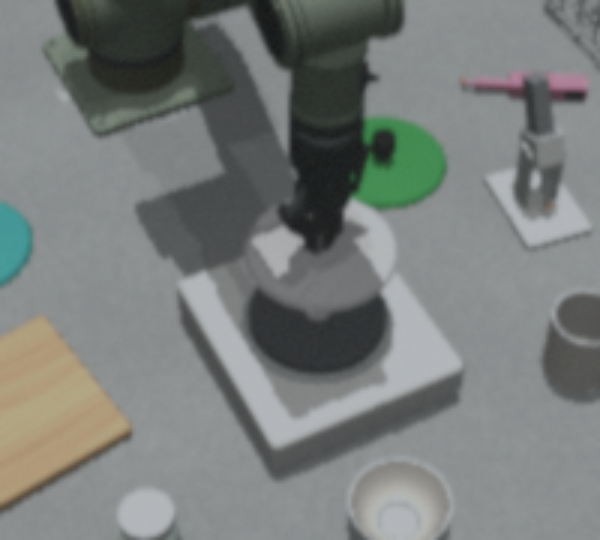

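The cover is off and level in the grip. In the scene view its disc is around (320,250) in the crop. Before I place it, I'll check the board centre in the scene view.

```bash
python3 - <<'E'
from h import *
import pickle
S=pickle.load(open('scene.pkl','rb'));P=np.array([ray(S,*c,18) for c in [(160,207),(192.5,241),(148,270),(114,237)]]);print(P.round(),P.mean(0))
E
python3 -m crank '[[[-0.012,0.015,0],0],[[-0.032,0.04,0],0],[[-0.055,0.07,0],0],[[-0.08,0.101,0.005],0],[[-0.105,0.133,0.01],0],[[-0.13,0.165,0.015],0],[[-0.155,0.197,0.02],0],[[-0.18,0.228,0.025],0],[[-0.2,0.254,0.03],0],[[-0.214,0.272,0.03],0],[[-0.22,0.28,0.03],0],[[-0.22,0.28,0.03],0]]'
python3 - <<'E'
from h import *
to(474,-351,60)
r=shot('top','t5');shot('wrist','w5')
cv2.imwrite('pics/t5c.png',cv2.resize(r['frame'][130:330,300:500,::-1],None,fx=3,fy=3))
E
```

```text
[[ 368. -290.   18.]
 [ 552. -245.   18.]
 [ 589. -413.   18.]
 [ 417. -471.   18.]] [ 481.47569548 -355.02995705   18.        ]
clock: 5.15
position: [472.8, -350.8, 158.9]
tcp_rot: [-0.002, 0.974, 0.228, -0.001]
contact_force: [-0.2, 0.7, -3.2]
finger_gap: 30.2
t 5.15 pos [ 472.8 -350.8  158.9] yaw 26.3 gap 30.2 F [-0.2  0.7 -3.2] shift m [0.001  0.0012 0.0989] tilt [-0.003  0.004 -1.   ] q [-0.66  0.4   1.64  0.    1.11  0.45]
```

View pics/w5.png

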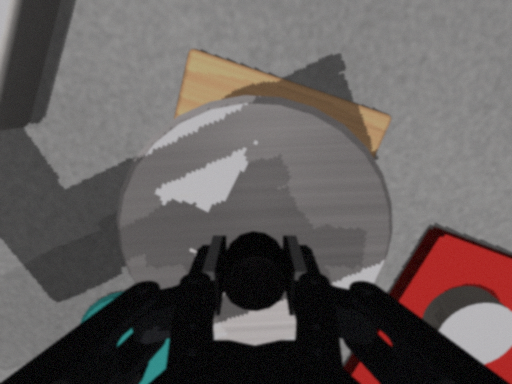

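View pics/t5.png

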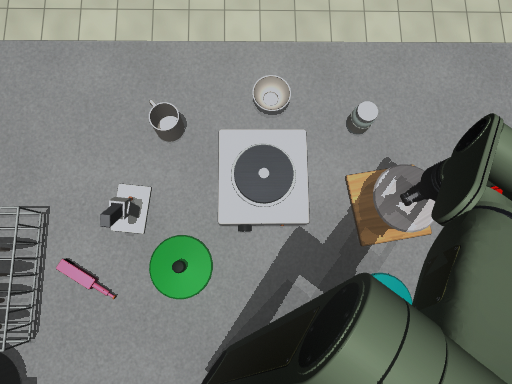

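```bash
python3 - <<'E'
from h import *
import pickle
o=bot.observe();r=bot.read_camera('wrist')
a=wray(r,o,191,49,18);b=wray(r,o,390,115,18);c=wray(r,o,177,115,18);print(a,b,np.hypot(*(a-b)[:2]))
d=(b-a)[:2];d/=np.hypot(*d);n=np.array([d[1],-d[0]]);m=(a+b)[:2]/2;print(d,m+n*100,m-n*100)
T=bot.read_camera('top')
print('spot',ray(T,263.5,173.3,80))
g=T['frame'][:,:,:].astype(int).min(2); sub=g[160:186,250:277]; m=sub>np.percentile(sub,92);print(np.argwhere(sub>120).mean(0)+[160,250],(sub>120).sum())
ys,xs=np.argwhere(sub>120).mean(0)+[160,250]; print(ray(T,xs,ys,80))
cv2.imwrite('pics/t6c.png',cv2.resize(T['frame'][120:235,205:320,::-1],(600,600),interpolation=cv2.INTER_CUBIC))
E
```

```text
[ 556.95481076 -243.50318735   18.        ] [ 588.05781948 -433.15411757   18.        ] 192.18447513786555
[ 0.16183934 -0.98681712] [ 473.82460314 -354.51258652] [ 671.18802709 -322.1447184 ]
spot [548.67475332  -7.67969934  80.        ]
[172.52272727 263.45454545] 88
[550.74720403  -7.60286815  80.        ]
```

View pics/t6c.png

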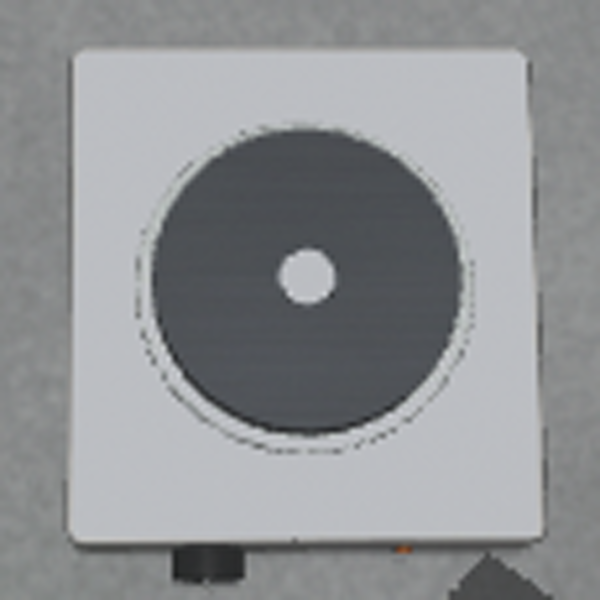

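```bash
python3 -m crank '[[[0,0.001,0.015],0],[[0.001,0.003,0.035],0],[[0.001,0.003,0.06],0],[[0.001,0.003,0.085],0],[[0.001,0.003,0.1],0],[[0.001,0.003,0.109],0],[[0.001,0.003,0.112],0],[[0.001,0.003,0.112],0]]'; python3 -c "
from h import *
to(475,-353,40)"
```

```text
clock: 6.15
position: [476.1, -350.5, 48.2]
tcp_rot: [-0.002, 0.973, 0.229, -0.0]
contact_force: [-0.1, 0.2, -1.1]
finger_gap: 30.1
t 6.15 pos [ 476.1 -350.5   48.2] yaw 26.5 gap 30.1 F [-0.1  0.2 -1.1] shift m [-0.0021  0.0018  0.0082] tilt [-0.001  0.003 -1.   ] q [-0.66  0.51  1.76  0.    0.87  0.45]
```

```bash
python3 -m crank '[[[-0.001,0.001,0.003],0],[[-0.001,0.002,0.005],0],[[-0.001,0.002,0.0065],0],[[-0.001,0.002,0.0075],0]]'; python3 -c "
from h import *
to(475,-353,40)"
```

```text
clock: 6.55
position: [476.1, -352.8, 40.8]
tcp_rot: [-0.001, 0.973, 0.229, -0.0]
contact_force: [-0.5, -0.3, -1.1]
finger_gap: 30.7
t 6.55 pos [ 476.1 -352.8   40.8] yaw 26.5 gap 30.7 F [-0.5 -0.3 -1.1] shift m [-0.0011 -0.0004  0.0008] tilt [-0.001  0.003 -1.   ] q [-0.66  0.52  1.77  0.    0.85  0.45]
```

```bash
python3 -m crank '[[[0,0,0.0008],0],[[0,0,0.0015],0],[[0,0,0.002],0],[[0,0,0.002],0]]'; python3 -c "
from h import *
to(475,-353,40)"
```

```text
clock: 6.95
position: [476.0, -352.9, 39.8]
tcp_rot: [-0.001, 0.973, 0.229, -0.0]
contact_force: [-2.9, 1.2, 4.8]
finger_gap: 30.5
t 6.95 pos [ 476.  -352.9   39.8] yaw 26.5 gap 30.5 F [-2.9  1.2  4.8] shift m [-0.001  -0.0004 -0.0002] tilt [-0.001  0.003 -1.   ] q [-0.66  0.53  1.77  0.    0.85  0.45]
```

It made contact at the expected height with about 5 N, so I'll release and rise.

```bash
python3 -m crank '[[[0,0,0],0],[[0,0,0],0],[[0,0,0],0],[[0,0,0],0],[[0,0,-0.01],0],[[0,0,-0.04],0],[[0,0,-0.08],0],[[0,0,-0.12],0],[[0,0,-0.16],0],[[0,0,-0.18],0]]' 1; python3 - <<'E'
from h import *
shot('wrist','w7');to(430,330,250,-6)
r=shot('scene','s7')
cv2.imwrite('pics/s7c.png',cv2.resize(r['frame'][150:330,50:250,::-1],None,fx=3,fy=3))
E
```

```text
clock: 7.95
position: [477.3, -354.2, 224.8]
tcp_rot: [0.001, 0.973, 0.229, 0.002]
contact_force: [-0.2, 0.3, 0.4]
finger_gap: 85.4
t 8.0 pos [ 478.2 -354.9  227. ] yaw 26.5 gap 85.7 F [ 0.4 -0.7  3. ] shift m [ 0.2626 -0.6343 -0.0264] tilt [ 0.008 -0.004 -1.   ] q [-0.66  0.35  1.53  0.    1.25  0.45]
turn (about down z) 32.50453750269021
```

View pics/w7.png

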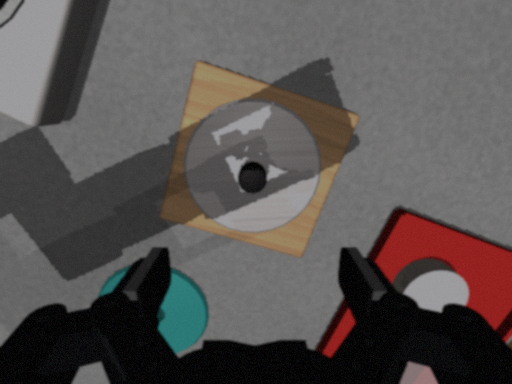

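View pics/s7c.png

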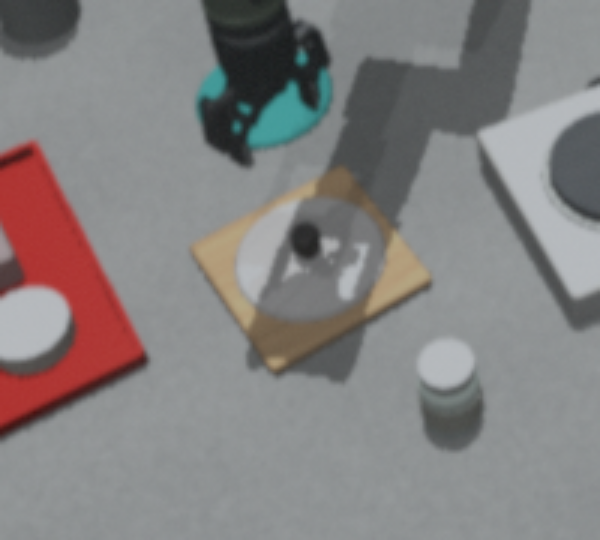

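The cover lies flat and centred on the board, with its disc at (253,165) and wood visible all round. I'll move over to the stand and turn the tool so the jaws close across the handle's ±y faces.

```bash
python3 -m crank '[[[0.006,-0.015,-0.015],0],[[0.018,-0.045,-0.03],0],[[0.036,-0.087,-0.045],3],[[0.054,-0.13,-0.048],6],[[0.072,-0.173,-0.048],9],[[0.09,-0.216,-0.048],12],[[0.108,-0.259,-0.048],15],[[0.125,-0.302,-0.048],18],[[0.143,-0.345,-0.048],21],[[0.161,-0.388,-0.048],24],[[0.179,-0.431,-0.048],27],[[0.194,-0.467,-0.048],30]]'; python3 - <<'E'
from h import *
to(430,340,275,-6)
E
```

```text
clock: 9.25
position: [441.4, 152.1, 269.8]
tcp_rot: [0.001, 1.0, -0.031, 0.002]
contact_force: [0.2, -0.8, -0.1]
finger_gap: 85.2
t 9.25 pos [441.4 152.1 269.8] yaw -3.6 gap 85.2 F [ 0.2 -0.8 -0.1] shift m [-0.023  -0.1868 -0.0058] tilt [ 0.005 -0.003 -1.   ] q [ 0.31  0.12  1.73 -0.    1.29  1.94]
turn (about down z) 2.4396115253244175
```

```bash
python3 -m crank '[[[-0.005,-0.04,-0.006],2],[[-0.01,-0.085,-0.006],2],[[-0.016,-0.13,-0.006],2],[[-0.02,-0.165,-0.006],2],[[-0.023,-0.185,-0.006],2],[[-0.023,-0.187,-0.006],2],[[-0.023,-0.187,-0.006],2]]'; python3 - <<'E'
from h import *
import pickle
to(430,340,275,-6)
o=bot.observe();r=shot('wrist','w8');pickle.dump((r,{k:o[k] for k in('position','tcp_rot')}),open('w8.pkl','wb'))
E
```

```text
clock: 9.95
position: [429.5, 340.0, 274.0]
tcp_rot: [0.002, 0.999, -0.048, 0.001]
contact_force: [-0.3, -0.8, 0.5]
finger_gap: 85.8
t 9.95 pos [429.5 340.  274. ] yaw -5.5 gap 85.8 F [-0.3 -0.8  0.5] shift m [ 0.0005 -0.0001 -0.001 ] tilt [ 0.003 -0.005 -1.   ] q [ 0.65  0.25  1.55 -0.01  1.34  2.32]
turn (about down z) 0.4982752723729984
```

View pics/w8.png

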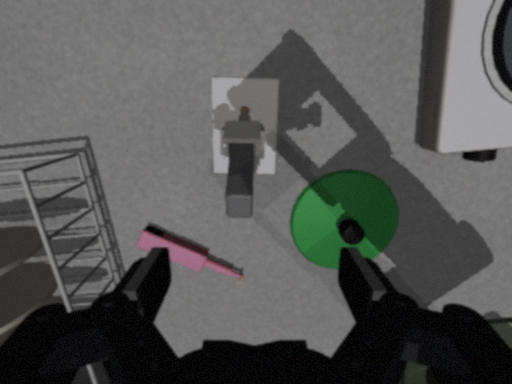

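```bash
python3 - <<'E'
from h import *
f=cv2.imread('pics/w8.png')
cv2.imwrite('pics/w8c.png',cv2.resize(f[65:230,190:300],None,fx=3.6,fy=3.6,interpolation=cv2.INTER_CUBIC))
E
```

```text
(no output)
```

View pics/w8c.png

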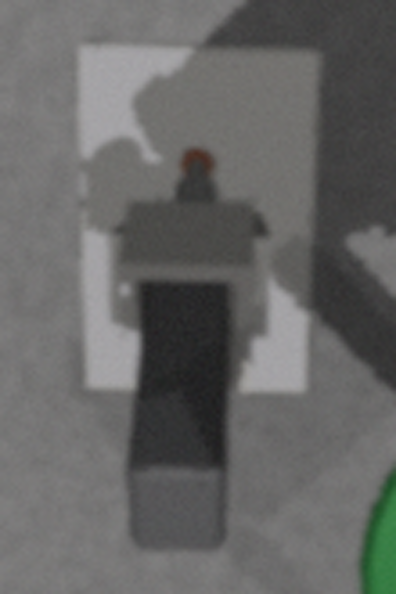

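```bash
cat > fit2.py <<'E'
from h import *
import pickle
from scipy.optimize import least_squares
r,o=pickle.load(open('w8.pkl','rb'))
W=lambda x,y:np.array([190+x/3.6,65+y/3.6])
P=np.array([wray(r,o,*W(*c),10) for c in [(80,45),(320,48),(308,390),(87,388)]]);print('base',np.round(P),P.mean(0))
a=.42;ax=np.array([-np.sin(a),0,np.cos(a)]);xx=np.array([np.cos(a),0,np.sin(a)]);yy=np.array([0,1.,0])
obs=[W(132,467),W(226,467),W(224,547),W(130,548),W(117,266),W(262,266)]
L=lambda h,i,j:np.array([0,0,82])+h*ax+i*xx+j*yy
loc=[L(105,15,12),L(105,15,-12),L(105,-15,-12),L(105,-15,12),L(36,22,19),L(36,22,-19)]
def w(p,q):
    c,s=np.cos(p[2]),np.sin(p[2]);return np.array([p[0]+c*q[0]-s*q[1],p[1]+s*q[0]+c*q[1],q[2]])
f=lambda p:np.concatenate([wproj(r,o,w(p,q))-b for q,b in zip(loc,obs)])
R=least_squares(f,[470,350,-.1],x_scale=[100,100,1]);p=R.x;print(p,R.cost,R.fun.round(1))
for s in (60,75,80): print(s,w(p,L(s,0,0)))
E
python3 fit2.py
```

```text
base [[541. 384.  10.]
 [531. 298.  10.]
 [405. 312.  10.]
 [414. 400.  10.]] [472.58084278 348.54096754  10.        ]
[ 4.64478612e+02  3.49452007e+02 -1.23512912e-01] 14.237861940115762 [-1.6 -2.5  1.  -1.8  0.7  0.5  0.3 -0.4  0.9  1.9 -1.3  2.9]
60 [440.19936482 352.46615071 136.78533642]
75 [434.12955298 353.21968659 150.48167052]
80 [432.10628237 353.47086522 155.04711522]
```

```bash
python3 -c "
from h import *
to(433,353.4,134,-6.6)"; python3 -m crank '[[[0.001,-0.006,0.02],1],[[0.002,-0.013,0.05],1],[[0.002,-0.013,0.08],1],[[0.002,-0.013,0.11],1],[[0.002,-0.013,0.13],1],[[0.002,-0.013,0.139],1],[[0.002,-0.013,0.14],1],[[0.002,-0.013,0.14],1]]'; python3 - <<'E'
from h import *
to(433,353.4,134,-6.6)
shot('wrist','w9');r=shot('scene','s9')
cv2.imwrite('pics/s9c.png',cv2.resize(r['frame'][80:200,270:390,::-1],None,fx=5,fy=5))
E
```

```text
t 10.0 pos [429.7 339.4 274.4] yaw -5.6 gap 85.5 F [ 0.1 -1.3  0.4] shift m [ 0.0014 -0.0149  0.1403] tilt [ 0.003 -0.005 -1.   ] q [ 0.65  0.25  1.55 -0.01  1.34  2.32]
turn (about down z) 1.0367438237292035
clock: 10.8
position: [434.1, 351.2, 135.2]
tcp_rot: [0.002, 0.998, -0.058, 0.002]
contact_force: [-0.2, 0.0, 0.7]
finger_gap: 85.4
t 10.8 pos [434.1 351.2 135.2] yaw -6.6 gap 85.4 F [-0.2  0.   0.7] shift m [-0.0013 -0.002   0.0012] tilt [ 0.004 -0.004 -1.   ] q [ 0.66  0.37  1.75 -0.01  1.02  2.35]
turn (about down z) -0.008805393923887905
```

View pics/w9.png

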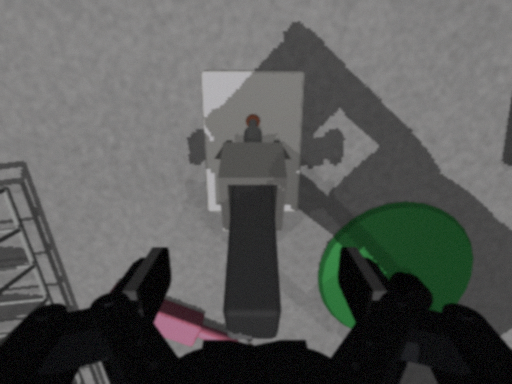

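View pics/s9c.png

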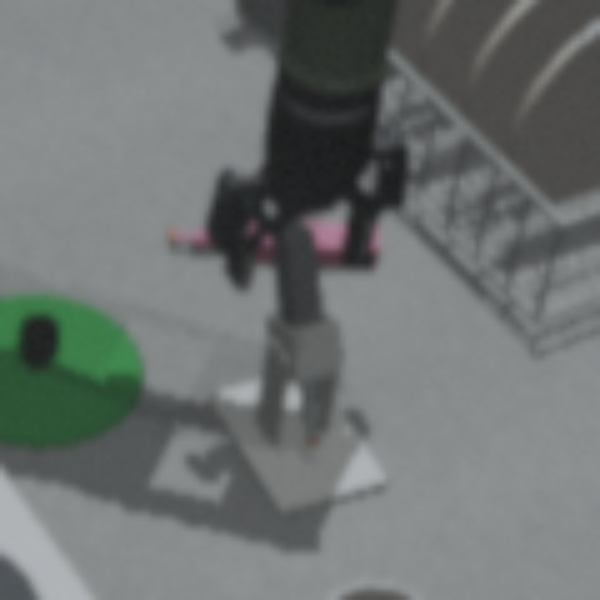

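The handle runs from (252,185) to (252,320), midway between the open fingers. I'll close on it.

```bash
python3 -m crank '[[[0,-0.001,0],0],[[0,-0.001,0],0],[[0,-0.001,0],0],[[0,-0.001,0],0],[[0,-0.001,0],0],[[0,-0.001,0],0],[[0,-0.001,0],0],[[0,-0.001,0],0],[[0,-0.001,0],0]]' -1; python3 - <<'E'
from h import *
to(433,353.4,134,-6.6); shot('wrist','w10')
d=np.array([-np.sin(.42)*np.cos(-.115),-np.sin(.42)*np.sin(-.115),np.cos(.42)])
o=bot.observe();to(*(o['position']+105*d))
E
```

```text
clock: 11.8
position: [434.3, 352.8, 135.9]
tcp_rot: [0.001, 0.998, -0.057, 0.003]
contact_force: [-0.5, -0.7, 4.0]
finger_gap: 23.1
t 11.8 pos [434.3 352.8 135.9] yaw -6.6 gap 23.1 F [-0.5 -0.7  4. ] shift m [-0.0014 -0.0005  0.0019] tilt [ 0.005 -0.003 -1.   ] q [ 0.66  0.37  1.74 -0.01  1.02  2.35]
turn (about down z) 0.013768327748933551
t 11.85 pos [434.3 352.8 136. ] yaw -6.6 gap 23.3 F [-0.3 -0.4  3.8] shift m [-0.0423  0.0002 -0.0961] tilt [ 0.006 -0.003 -1.   ] q [ 0.66  0.37  1.74 -0.01  1.02  2.35]
```

View pics/w10.png

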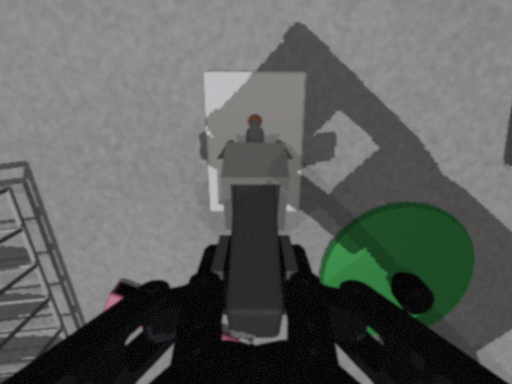

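It's gripped, with a gap of 23 mm. I'll draw it out along its own axis.

```bash
python3 -m crank '[[[-0.002,0,-0.0046],0],[[-0.005,0,-0.0114],0],[[-0.009,0,-0.0201],0],[[-0.013,0,-0.0292],0],[[-0.017,0,-0.0383],0],[[-0.021,0,-0.0475],0],[[-0.025,0,-0.0566],0],[[-0.029,0,-0.0657],0],[[-0.033,0,-0.0749],0],[[-0.037,0,-0.084],0],[[-0.041,0,-0.0931],0],[[-0.045,0,-0.1022],0]]'; python3 -m crank '[[[-0.002,0,-0.006],0],[[-0.005,0,-0.014],0],[[-0.005,0,-0.02],0]]'; python3 - <<'E'
from h import *
to(433,353.4,134,-6.6); shot('wrist','w11');r=shot('scene','s11')
cv2.imwrite('pics/s11c.png',cv2.resize(r['frame'][60:190,270:400,::-1],None,fx=4.6,fy=4.6,interpolation=cv2.INTER_CUBIC))
E
```

```text
clock: 13.05
position: [388.7, 358.2, 238.6]
tcp_rot: [0.001, 0.998, -0.057, 0.003]
contact_force: [-0.1, 0.1, -0.5]
finger_gap: 23.3
clock: 13.35
position: [383.4, 358.9, 259.3]
tcp_rot: [0.001, 0.998, -0.057, 0.003]
contact_force: [-0.5, -0.8, -2.0]
finger_gap: 23.6
t 13.35 pos [383.4 358.9 259.3] yaw -6.6 gap 23.6 F [-0.5 -0.8 -2. ] shift m [ 0.0492 -0.0004  0.1256] tilt [ 0.006 -0.003 -1.   ] q [ 0.73  0.22  1.63 -0.01  1.29  2.42]
turn (about down z) 0.02848113275025188
```

View pics/w11.png

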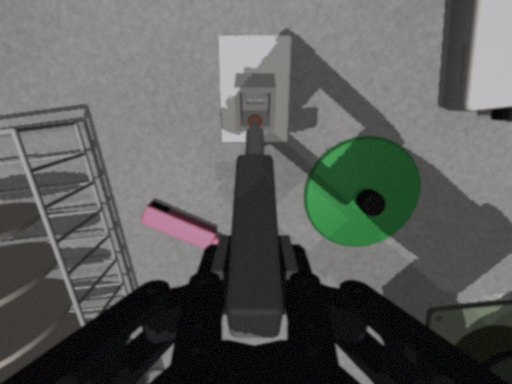

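View pics/s11c.png

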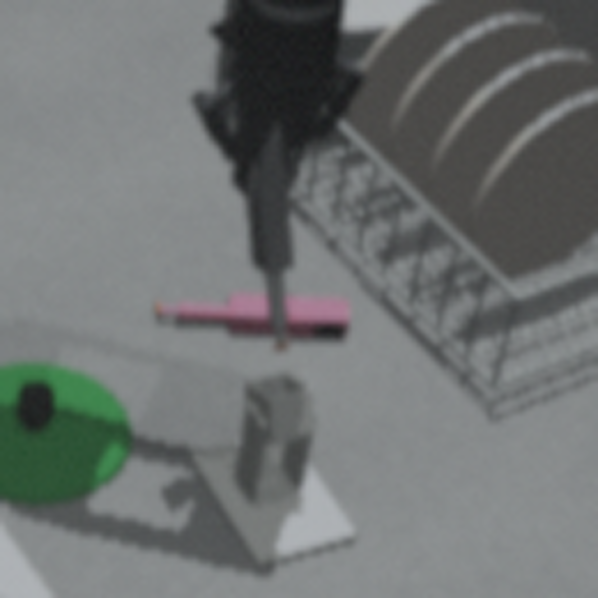

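The probe is clear of the stand, with its tip at about (255,120) in the wrist view, and it still leans 24°. The tool can't tilt. I'll upright the probe by pressing its lower end gently against the fixed hotplate's -x face, so that it pivots between the pads. First I'll move in front of that face, away from the knob.

```bash
python3 -m crank '[[[-0.001,0.012,-0.004],0],[[-0.003,0.036,-0.006],-1],[[-0.005,0.066,-0.006],-2],[[-0.007,0.1,-0.006],-3],[[-0.009,0.135,-0.006],-4],[[-0.011,0.17,-0.006],-5],[[-0.013,0.205,-0.006],-6],[[-0.015,0.235,-0.006],-6.6],[[-0.017,0.257,-0.006],-6.6],[[-0.017,0.268,-0.006],-6.6],[[-0.017,0.271,-0.006],-6.6],[[-0.017,0.271,-0.006],-6.6]]'; python3 - <<'E'
from h import *
import pickle
to(335,92,150,0);o=bot.observe();r=shot('wrist','w12');pickle.dump((r,{k:o[k] for k in('position','tcp_rot')}),open('w12.pkl','wb'))
t=shot('top','t12')
cv2.imwrite('pics/t12c.png',cv2.resize(t['frame'][120:290,170:330,::-1],None,fx=3.5,fy=3.5,interpolation=cv2.INTER_CUBIC))
E
```

```text
clock: 14.65
position: [336.2, 92.0, 265.8]
tcp_rot: [0.001, 1.0, -0.0, 0.004]
contact_force: [1.1, 0.2, -1.5]
finger_gap: 23.4
t 14.65 pos [336.2  92.  265.8] yaw -0.0 gap 23.4 F [ 1.1  0.2 -1.5] shift m [-0.002  -0.0002  0.1158] tilt [ 0.007 -0.001 -1.   ] q [ 0.24 -0.08  1.94 -0.    1.27  1.81]
turn (about down z) -0.027184469459975866
```

View pics/w12.png

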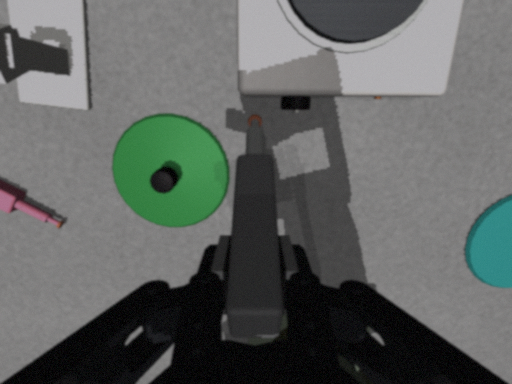

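View pics/t12c.png

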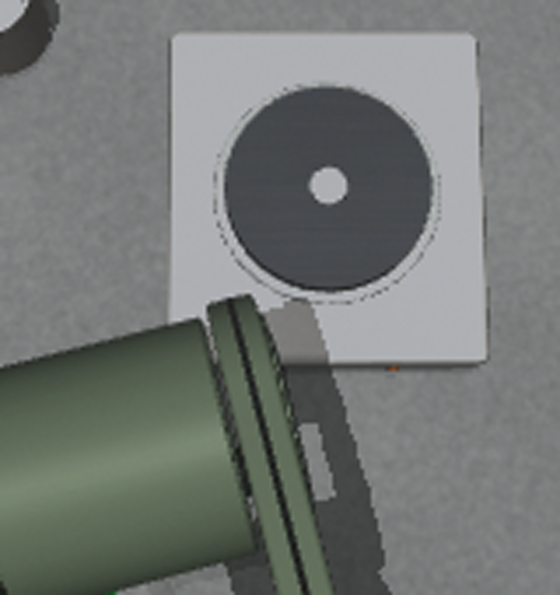

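```bash
python3 - <<'E'
from h import *
import pickle
r,o=pickle.load(open('w12.pkl','rb'))
for c in [(240,93),(446,94),(283,100),(309,100)]: print(c,wray(r,o,*c,60).round(1))
p=o['position'];print('tip pred',wproj(r,o,p+[60,0,-113]),'if upright',wproj(r,o,p+[0,0,-124]))
for dz in (-108,-113,-118): print(wray(r,o,255,118,p[2]+dz)-p)
E
```

```text
(240, 93) [423.2 109.3  60. ]
(446, 94) [ 421.9 -124.5   60. ]
(283, 100) [415.6  60.3  60. ]
(309, 100) [415.5  30.7  60. ]
tip pred [255.7861719  123.59906002] if upright [255.6709429  187.08858915]
[  64.93668349    0.69322476 -108.        ]
[  64.65836572    0.67314278 -113.        ]
[  64.38004795    0.65306081 -118.        ]
```

```bash
python3 -m crank '[[[0,0.003,0.02],0],[[0,0.007,0.05],0],[[0,0.007,0.08],0],[[0,0.007,0.1],0],[[0,0.007,0.112],0],[[0,0.007,0.117],0],[[0,0.007,0.117],0]]';python3 -m crank '[[[0.004,0,0],0],[[0.008,0,0],0],[[0.012,0,0],0],[[0.016,0,0],0],[[0.02,0,0],0],[[0.024,0,0],0],[[0.028,0,0],0]]'; python3 - <<'E'
from h import *
to(415,85,150,0);r=shot('wrist','w13')
E
```

```text
clock: 15.45
position: [337.1, 85.9, 148.3]
tcp_rot: [0.001, 1.0, 0.001, 0.003]
contact_force: [0.1, 0.3, -2.6]
finger_gap: 23.2
clock: 16.15
position: [363.6, 85.7, 147.8]
tcp_rot: [0.001, 1.0, 0.001, 0.001]
contact_force: [-4.6, -0.0, -0.8]
finger_gap: 22.8
t 16.15 pos [363.6  85.7 147.8] yaw 0.1 gap 22.8 F [-4.6 -0.  -0.8] shift m [ 0.0514  0.0008 -0.0021] tilt [ 0.001 -0.002 -1.   ] q [ 0.2   0.08  2.11 -0.    0.95  1.77]
turn (about down z) 0.09753790467525374
```

View pics/w13.png

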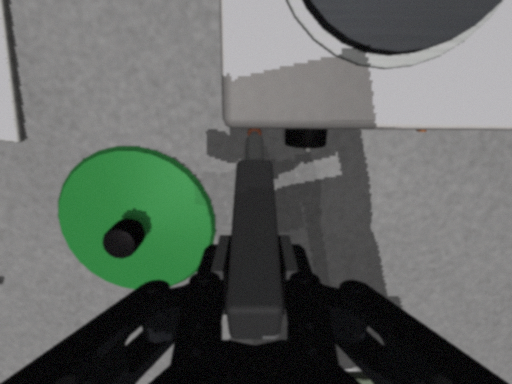

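The tip is in contact with the face at (253,129), with 4.6 N of push. I'll carry on gently.

```bash
python3 -m crank '[[[0.004,0,0],0],[[0.008,0,0],0],[[0.012,0,0],0],[[0.016,0,0],0],[[0.02,0,0],0]]'; python3 - <<'E'
from h import *
to(415,85,150,0);r=shot('wrist','w14')
E
```

```text
clock: 16.7
position: [383.8, 85.6, 148.0]
tcp_rot: [0.001, 1.0, 0.001, 0.0]
contact_force: [-6.6, 0.4, 0.8]
finger_gap: 23.2
t 16.7 pos [383.8  85.6 148. ] yaw 0.1 gap 23.2 F [-6.6  0.4  0.8] shift m [ 0.0312  0.0007 -0.002 ] tilt [ 0.    -0.002 -1.   ] q [ 0.19  0.11  2.07 -0.    0.95  1.76]
turn (about down z) 0.09559580364760234
```

View pics/w14.png

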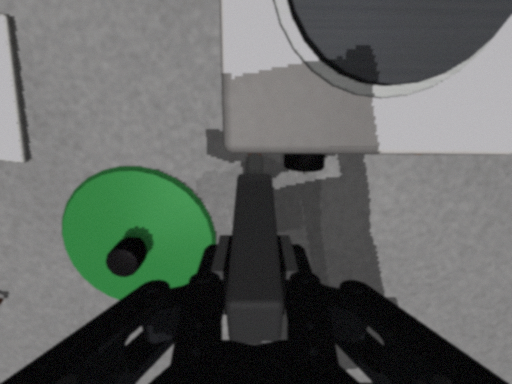

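```bash
python3 -m crank '[[[0.004,0,0],0],[[0.008,0,0],0],[[0.012,0,0],0],[[0.016,0,0],0],[[0.02,0,0],0],[[0.023,0,0],0],[[0.025,0,0],0],[[0.025,0,0],0]]'; python3 - <<'E'
from h import *
to(415,85,150,0);r=shot('wrist','w15')
r=shot('scene','s15')
cv2.imwrite('pics/s15c.png',cv2.resize(r['frame'][80:230,180:330,::-1],None,fx=4,fy=4,interpolation=cv2.INTER_CUBIC))
E
```

```text
clock: 17.55
position: [409.8, 85.6, 148.0]
tcp_rot: [0.001, 1.0, 0.001, 0.001]
contact_force: [-3.8, -1.0, 0.7]
finger_gap: 23.2
t 17.55 pos [409.8  85.6 148. ] yaw 0.1 gap 23.2 F [-3.8 -1.   0.7] shift m [ 0.0052  0.0006 -0.002 ] tilt [ 0.001 -0.003 -1.   ] q [ 0.18  0.15  2.03 -0.    0.96  1.75]
turn (about down z) 0.09486673732358195
```

View pics/w15.png

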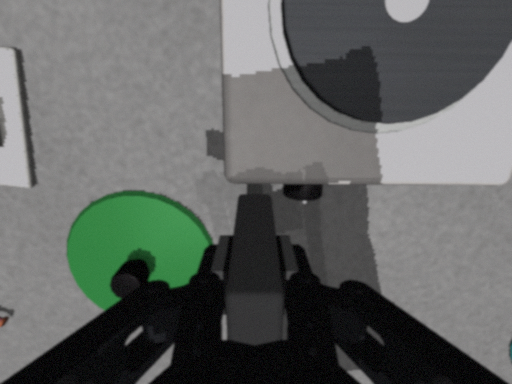

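View pics/s15c.png

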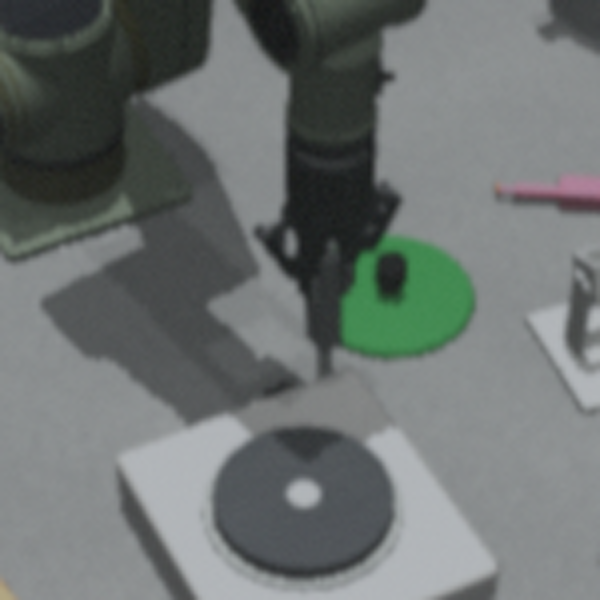

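```bash
python3 - <<'E'
from h import *
f=cv2.imread('pics/w15.png').astype(float)
c=f[165:355,205:305];c=np.clip(c*2.2,0,255).astype(np.uint8)
cv2.imwrite('pics/w15c.png',cv2.resize(c,None,fx=3.1,fy=3.1,interpolation=cv2.INTER_CUBIC))
E
```

```text
(no output)
```

View pics/w15c.png

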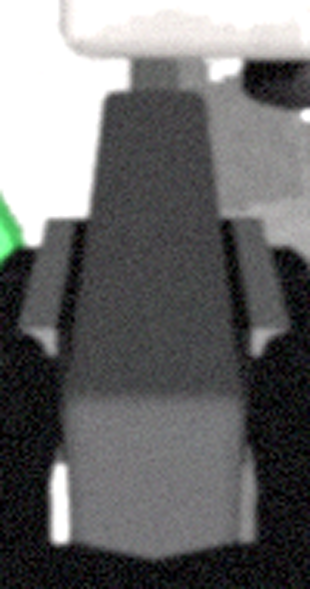

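```bash
cat > lean.py <<'E'
from h import *
from scipy.optimize import least_squares
def lean(r,o,obs,pr=80,verbose=True):
    # obs: bottom-front L,R ; top-front L,R. params phi, s(grasp->handle bottom), dx offset, dy
    q=o['tcp_rot'];R=Ro.from_quat([q[1],q[2],q[3],q[0]]).as_matrix()
    def pts(p):
        phi,s,dx,dy=p;ax=np.array([-np.sin(phi),0,-np.cos(phi)]) # tool frame, up = -z
        xx=np.array([np.cos(phi),0,-np.sin(phi)])
        g=np.array([dx,dy,-19.]);b=g-s*ax
        return [b+15*xx+[0,-12,0],b+15*xx+[0,12,0],b+105*ax+15*xx+[0,-12,0],b+105*ax+15*xx+[0,12,0]],b-65*ax
    f=lambda p:np.concatenate([np.concatenate([wproj(r,o,R@t+o['position'])-np.array(u) for t,u in zip(pts(p)[0],obs)]),[(p[1]-pr)/3,p[2]/3,p[3]/2]])
    s=least_squares(f,[.1,80,0,0],x_scale=[.1,10,3,3]);
    if verbose:print('lean deg',np.degrees(s.x[0]),s.x[1:],'res',s.fun.round(1),'tip tool',pts(s.x)[1])
    return s.x
if __name__=='__main__':
    import pickle
    r,o=pickle.load(open('w12.pkl','rb'));
    c=lambda x,y:(205+x/3.1,165+y/3.1)
    lean(r,o,[(238,155),(272,155),(227,312),(282,312)])
    r=bot.read_camera('wrist');o=bot.observe()
    lean(r,o,[c(104,93),c(207,94),c(65,398),c(245,398)])
    to(415,85,150)
E
python3 lean.py
python3 - <<'E'
import cv2,numpy as np
f=cv2.imread('pics/w12.png').astype(float)
c=f[140:330,205:305];c=np.clip(c*2.2,0,255).astype(np.uint8)
cv2.imwrite('pics/w12c.png',cv2.resize(c,None,fx=3.1,fy=3.1,interpolation=cv2.INTER_CUBIC))
E
```

```text
lean deg 26.453650631172053 [83.76533609 -6.7146129  -1.32331722] res [-1.5  0.   0.6 -0.  -1.7 -0.1  2.4 -0.1  1.3 -2.2 -0.7] tip tool [ 59.55643342  -1.32331722 114.18886456]
lean deg 3.414216305160684 [80.41627201 -7.48132153 -1.15313709] res [-0.1  0.1 -0.7 -0.3 -0.8 -0.1  1.4 -0.1  0.1 -2.5 -0.6] tip tool [  1.17880733  -1.15313709 126.15817006]
t 17.7 pos [409.7  85.6 148.1] yaw 0.1 gap 23.1 F [-4.9 -0.4  0.4] shift m [ 0.0053  0.0007 -0.0019] tilt [ 0.002 -0.003 -1.   ] q [ 0.18  0.15  2.03 -0.    0.96  1.75]
```

View pics/w12c.png

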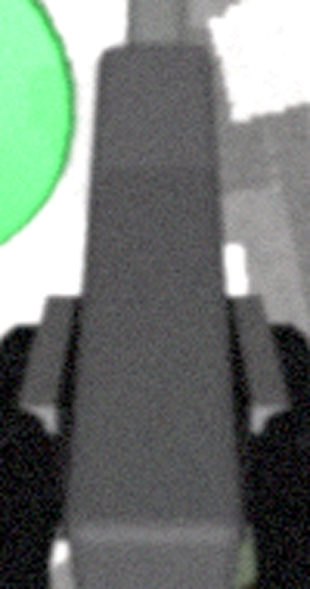

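The measured lean is about 1–3°. The same fit read about 2.4° high on the known 24° lean. I'll push 4 mm more, then back off and check from other views.

```bash
python3 -m crank '[[[0.002,0,0],0],[[0.004,0,0],0],[[0.004,0,0],0]]'; python3 -m crank '[[[-0.01,0,0],0],[[-0.03,0,0],0],[[-0.04,0,-0.03],0],[[-0.04,0,-0.07],0],[[-0.04,0,-0.11],0],[[-0.03,0.01,-0.12],0],[[-0.03,0.01,-0.12],0]]'; python3 - <<'E'
from h import *
import pickle
to(549,-5,270,0);o=bot.observe();r=shot('wrist','w16');pickle.dump((r,{k:o[k] for k in('position','tcp_rot')}),open('w16.pkl','wb'))
f=r['frame'][165:355,205:305,::-1].astype(float);c=np.clip(f*2.2,0,255).astype(np.uint8)
c=cv2.resize(c,None,fx=3.1,fy=3.1,interpolation=cv2.INTER_CUBIC)
s=shot('scene','s16');s=cv2.resize(s['frame'][30:220,180:330,::-1],None,fx=3.1,fy=3.1,interpolation=cv2.INTER_CUBIC)
cv2.imwrite('pics/c16.png',np.hstack([c,s]))
E
```

```text
clock: 18.0
position: [414.0, 85.7, 148.1]
tcp_rot: [0.001, 1.0, 0.001, 0.001]
contact_force: [-4.4, 0.5, -0.5]
finger_gap: 23.6
clock: 18.7
position: [386.9, 75.9, 270.7]
tcp_rot: [0.001, 1.0, 0.0, 0.006]
contact_force: [-0.7, -0.1, -1.7]
finger_gap: 23.2
t 18.7 pos [386.9  75.9 270.7] yaw 0.1 gap 23.2 F [-0.7 -0.1 -1.7] shift m [0.162  0.081  0.0029] tilt [ 0.013 -0.001 -1.   ] q [ 0.17 -0.    1.86 -0.    1.27  1.74]
turn (about down z) 0.052770515032425136
```

View pics/c16.png

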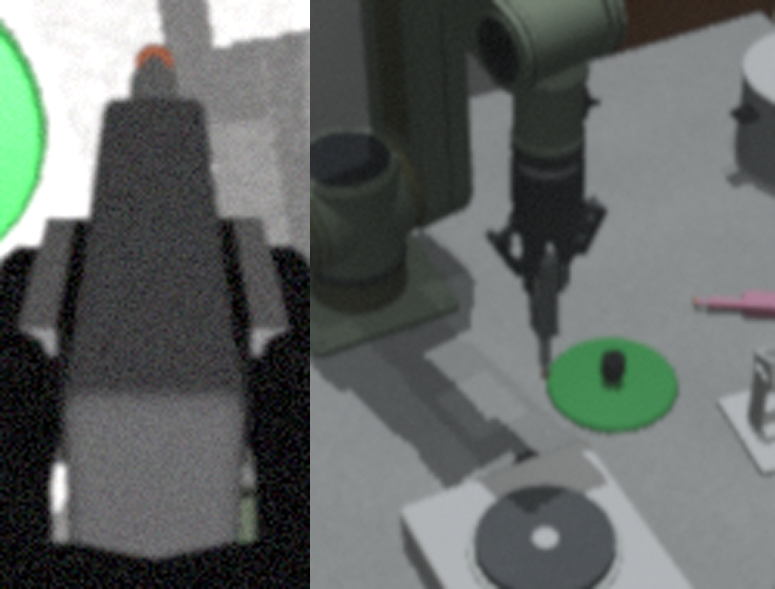

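```bash
python3 - <<'E'
from lean import *
import pickle
r,o=pickle.load(open('w16.pkl','rb'));c=lambda x,y:(205+x/3.1,165+y/3.1)
print('tip px',c(155,48))
p=lean(r,o,[c(108,100),c(203,101),c(66,394),c(245,394)])
for px in ((155,46),(155,50)): print('tip from pixel', wray(r,o,*c(*px),o['position'][2]-124)-o['position'])
S=pickle.load(open('scene.pkl','rb'))
P=o['position'];k=lambda q:(np.array(q)-[180,30])*3.1
for L in (-3,0,3):
  a=np.radians(L);ax=np.array([-np.sin(a),0,np.cos(a)]);g=P+[0,0,19]
  print(L,[k(proj(S,g+h*ax)).round(1) for h in (25,-80,-145)])
E
```

```text
tip px (255.0, 180.48387096774192)
lean deg 2.306374770102006 [81.1340929  -8.11337748 -1.10008596] res [-1.2  0.1  0.6 -0.2 -0.8 -0.1  1.3 -0.1  0.4 -2.7 -0.6] tip tool [ -2.23250853  -1.10008596 127.01571315]
tip from pixel [   7.85191745    0.63898392 -124.        ]
tip from pixel [   6.58651476    0.63748689 -124.        ]
-3 [array([236.4, 260.8]), array([232.8, 330.7]), array([230.8, 370.5])]
0 [array([235.8, 260.1]), array([234.6, 333.1]), array([233.9, 374.8])]
3 [array([235.3, 259.4]), array([236.4, 335.4]), array([237., 379.])]
```

```bash
python3 - <<'E'
from h import *
import pickle
r,o=pickle.load(open('w16.pkl','rb'));S=pickle.load(open('scene.pkl','rb'))
f=cv2.imread('pics/s16.png');x0,y0=235,100
c=np.clip(cv2.resize(f[y0:y0+58,x0:x0+45],None,fx=10,fy=10,interpolation=cv2.INTER_CUBIC)*1.5,0,255).astype(np.uint8)
d=c.copy();P=o['position']
for L,col in ((-4,(255,0,0)),(0,(0,255,0)),(4,(0,0,255))):
  a=np.radians(L);ax=np.array([-np.sin(a),0,np.cos(a)]);xx=np.array([np.cos(a),0,np.sin(a)]);g=P+[-2,0,19]
  u=[tuple(int(v) for v in (proj(S,g+h*ax)-[x0-.5,y0-.5])*10) for h in (25,-145)]
  cv2.line(d,u[0],u[1],col,1)
cv2.imwrite('pics/s16z.png',np.hstack([c,d])[:590])
E
```

```text
(no output)
```

View pics/s16z.png

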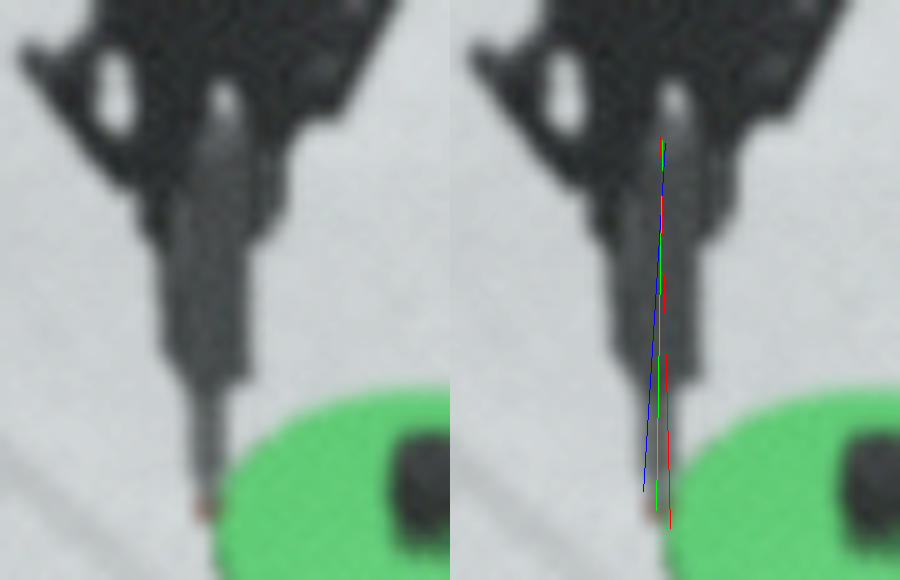

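The scene overlay puts the tip at (205,510) on the zero-lean line, so the probe is upright to about 1°. I'll go over the spot.

```bash
python3 -m crank '[[[0.01,0.005,0],0],[[0.03,0.015,0],0],[[0.055,0.028,0],0],[[0.08,0.041,0],0],[[0.105,0.054,0],0],[[0.13,0.067,0],0],[[0.148,0.077,0.01],0],[[0.158,0.082,0.02],0],[[0.162,0.084,0.03],0],[[0.162,0.084,0.034],0],[[0.162,0.084,0.034],0],[[0.162,0.084,0.034],0]]'; python3 - <<'E'
from h import *
import pickle
to(549,-8,232,0);o=bot.observe();r=shot('wrist','w17');pickle.dump((r,{k:o[k] for k in('position','tcp_rot')}),open('w17.pkl','wb'))
f=r['frame'][120:320,190:320,::-1].astype(float);c=np.clip(f*2,0,255).astype(np.uint8)
c=cv2.resize(c,None,fx=2.9,fy=2.9,interpolation=cv2.INTER_CUBIC)
s=shot('scene','s17');s=cv2.resize(s['frame'][120:240,205:305,::-1],(390,468),interpolation=cv2.INTER_CUBIC)
cv2.imwrite('pics/c17.png',np.hstack([c[:468],s]))
t=shot('top','t17')
cv2.imwrite('pics/t17c.png',cv2.resize(t['frame'][100:240,190:340,::-1],None,fx=4,fy=4,interpolation=cv2.INTER_CUBIC))
E
```

```text
clock: 20.0
position: [545.6, -7.4, 234.8]
tcp_rot: [0.001, 1.0, 0.001, 0.002]
contact_force: [0.4, 1.1, -1.3]
finger_gap: 22.8
t 20.0 pos [545.6  -7.4 234.8] yaw 0.1 gap 22.8 F [ 0.4  1.1 -1.3] shift m [0.0034 0.0006 0.0028] tilt [ 0.004 -0.002 -1.   ] q [-0.03  0.27  1.63 -0.    1.24  1.54]
turn (about down z) 0.1011051688984538
```

View pics/c17.png

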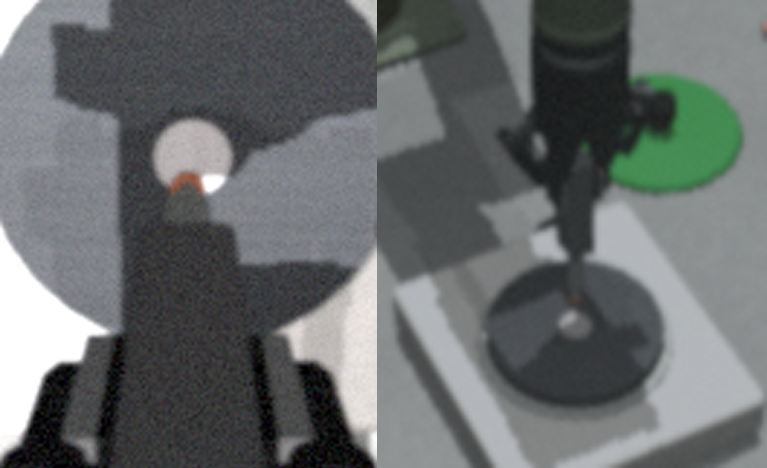

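```bash
python3 - <<'E'
from h import *
import pickle
r,o=pickle.load(open('w17.pkl','rb'))
sp=wray(r,o,256.6,174.1,80);print('spot',sp)
for zt in (105,110,115):
    t=wray(r,o,254.3,179.3,zt)-[6,0,0];print(zt,'tip',t,'spot-tip',sp-t)
S=pickle.load(open('scene.pkl','rb'))
u=lambda x,y:(205+(x-377)/3.9,120+y/3.9)
print('scene spot',ray(S,*u(575,323),80))
for zt in (105,110,115): print('scene tip',ray(S,*u(575,300),zt))
E
```

```text
spot [550.16698869  -8.66264907  80.        ]
105 tip [545.26954822  -6.18628249 105.        ] spot-tip [  4.89744047  -2.47636658 -25.        ]
110 tip [546.62133917  -6.17289882 110.        ] spot-tip [  3.54564953  -2.48975024 -30.        ]
115 tip [547.97313011  -6.15951516 115.        ] spot-tip [  2.19385859  -2.5031339  -35.        ]
scene spot [548.40428525  -7.356001    80.        ]
scene tip [543.6671231   -5.20171594 105.        ]
scene tip [547.26600518  -7.17464978 110.        ]
scene tip [550.86488725  -9.14758361 115.        ]
```

View pics/t17c.png

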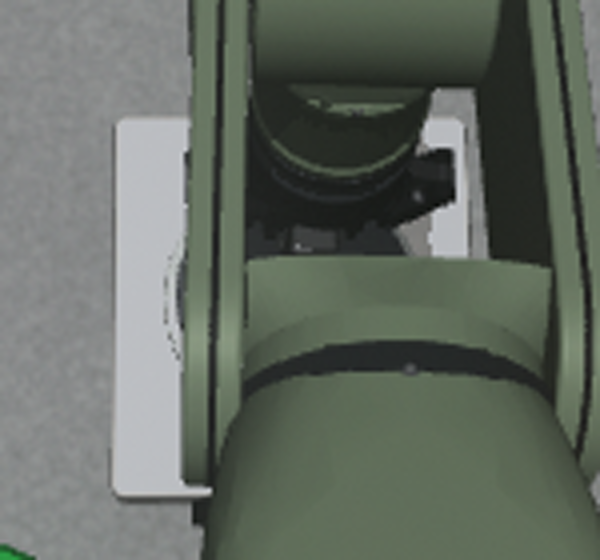

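```bash
python3 -m crank '[[[0.002,0.001,0.004],0],[[0.0035,0.002,0.01],0],[[0.0035,0.002,0.016],0],[[0.0035,0.002,0.02],0],[[0.0035,0.002,0.022],0],[[0.0035,0.002,0.022],0],[[0.0035,0.002,0.022],0]]'; python3 - <<'E'
from h import *
import pickle
to(549,-9,200,0);o=bot.observe();r=shot('wrist','w18');pickle.dump((r,{k:o[k] for k in('position','tcp_rot')}),open('w18.pkl','wb'))
f=r['frame'][120:280,190:320,::-1].astype(float);c=np.clip(f*2,0,255).astype(np.uint8)
c=cv2.resize(c,None,fx=2.9,fy=2.9,interpolation=cv2.INTER_CUBIC)
s=shot('scene','s18');s=cv2.resize(s['frame'][140:230,220:290,::-1],(361,464),interpolation=cv2.INTER_CUBIC)
cv2.imwrite('pics/c18.png',np.hstack([c[:464],s]))
E
```

```text
clock: 20.85
position: [549.7, -9.6, 213.4]
tcp_rot: [0.001, 1.0, 0.001, 0.003]
contact_force: [-1.0, -0.3, -1.2]
finger_gap: 23.4
t 20.85 pos [549.7  -9.6 213.4] yaw 0.1 gap 23.4 F [-1.  -0.3 -1.2] shift m [-0.0008 -0.0006  0.0134] tilt [ 0.005 -0.002 -1.   ] q [-0.04  0.29  1.66 -0.    1.19  1.53]
turn (about down z) 0.09203374706350895
```

View pics/c18.png

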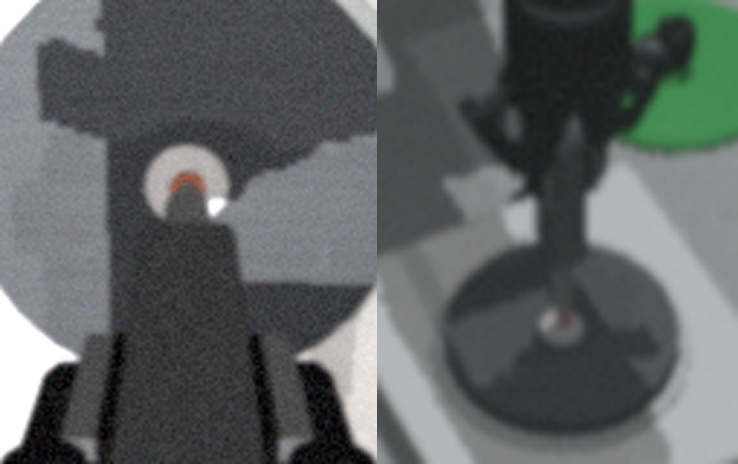

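The tip is centred on the spot in the wrist view: spot (186,183), tip corrected for its height (187,182). I'll lower it in small steps and watch the force.

```bash
python3 -m crank '[[[0,0,0.002],0],[[0,0,0.004],0],[[0,0,0.006],0],[[0,0,0.006],0]]'; python3 -m crank '[[[0,0,0.001],0],[[0,0,0.002],0],[[0,0,0.002],0]]';python3 -m crank '[[[0,0,0.001],0],[[0,0,0.002],0],[[0,0,0.002],0]]'
```

```text
clock: 21.35
position: [549.6, -9.6, 207.1]
tcp_rot: [0.001, 1.0, 0.001, 0.002]
contact_force: [0.1, -0.2, -1.5]
finger_gap: 23.1
clock: 21.65
position: [549.5, -9.6, 205.0]
tcp_rot: [0.001, 1.0, 0.001, 0.002]
contact_force: [0.3, 0.4, -0.8]
finger_gap: 23.7
clock: 21.95
position: [549.6, -9.6, 203.0]
tcp_rot: [0.001, 1.0, 0.001, 0.002]
contact_force: [-0.4, -0.5, -0.1]
finger_gap: 23.2
```

```bash
python3 - <<'E'
from h import *
import time
o=[]
for i in range(8):
    bot.read_camera('wrist') ; s=bot.observe();o.append(np.r_[s['contact_force'],s['position']])
print(np.round(o,1),np.mean(o,0).round(2))
E
```

```text
[[-0.000e+00  4.000e-01 -4.000e-01  5.496e+02 -9.600e+00  2.030e+02]
 [-0.000e+00 -3.000e-01  2.000e-01  5.496e+02 -9.700e+00  2.031e+02]
 [-6.000e-01  1.000e-01 -3.000e-01  5.496e+02 -9.600e+00  2.031e+02]
 [-1.000e-01 -3.000e-01 -4.000e-01  5.496e+02 -9.600e+00  2.031e+02]
 [ 6.000e-01 -3.000e-01 -1.000e-01  5.496e+02 -9.600e+00  2.031e+02]
 [ 1.000e-01  6.000e-01 -7.000e-01  5.496e+02 -9.600e+00  2.031e+02]
 [-2.000e-01 -3.000e-01  4.000e-01  5.496e+02 -9.600e+00  2.031e+02]
 [ 5.000e-01 -1.000e+00 -1.400e+00  5.496e+02 -9.600e+00  2.030e+02]] [ 3.0000e-02 -1.4000e-01 -3.2000e-01  5.4960e+02 -9.6400e+00  2.0307e+02]
```

```bash
python3 -m crank '[[[0,0,0.001],0],[[0,0,0.002],0],[[0,0,0.002],0]]'; cat > avg.py <<'E'
from h import *
o=[]
for i in range(14):
    bot.read_camera('wrist') ; s=bot.observe();o.append(np.r_[s['contact_force'],s['position'][2]])
print(s['clock'],np.mean(o,0).round(2),np.std(o,0).round(2)/3.6)
E
python3 avg.py;  python3 -m crank '[[[0,0,0.001],0],[[0,0,0.002],0],[[0,0,0.002],0]]';python3 avg.py
```

```text
clock: 22.65
position: [549.7, -9.6, 201.0]
tcp_rot: [0.001, 1.0, 0.001, 0.002]
contact_force: [0.7, -0.0, 0.6]
finger_gap: 23.5
23.35 [ 4.6000e-01 -3.0000e-02  3.8000e-01  2.0108e+02] [0.10555556 0.13611111 0.14444444 0.00555556]
clock: 23.65
position: [549.7, -9.6, 199.0]
tcp_rot: [0.001, 1.0, 0.001, 0.003]
contact_force: [0.3, -0.4, 0.2]
finger_gap: 23.5
24.35 [6.3000e-01 1.1000e-01 8.3000e-01 1.9911e+02] [0.14166667 0.09444444 0.13055556 0.00555556]
```

The force slope is 0.3 N/mm, matching the spring. With a free-hanging reading of about -1.45 N, contact is now about 2.3 N, or 6.6–6.8 mm in. Last look before handing in.

```bash
python3 - <<'E'
from h import *
import pickle
from lean import lean
o=bot.observe();r=shot('wrist','w19');pickle.dump((r,{k:o[k] for k in('position','tcp_rot')}),open('w19.pkl','wb'))
f=r['frame'][130:330,190:320,::-1].astype(float);c=np.clip(f*2.2,0,255).astype(np.uint8)
c=cv2.resize(c,None,fx=2.9,fy=2.9,interpolation=cv2.INTER_CUBIC)
s=shot('scene','s19');s=s['frame'][:,:,::-1]
x0,y0=225,130
d=cv2.resize(s[y0:y0+83,x0:x0+60],(420,581),interpolation=cv2.INTER_CUBIC)
S=pickle.load(open('scene.pkl','rb'));P=o['position']
u=[tuple(int(v) for v in (proj(S,P+[0,0,h])-[x0-.5,y0-.5])*7) for h in (44,-119)];cv2.line(d,u[0],u[1],(0,255,0),1)
cv2.imwrite('pics/c19.png',np.hstack([c[:580],d[:580]]))
t=shot('top','t19')
E
```

```text
(no output)
```

View pics/c19.png

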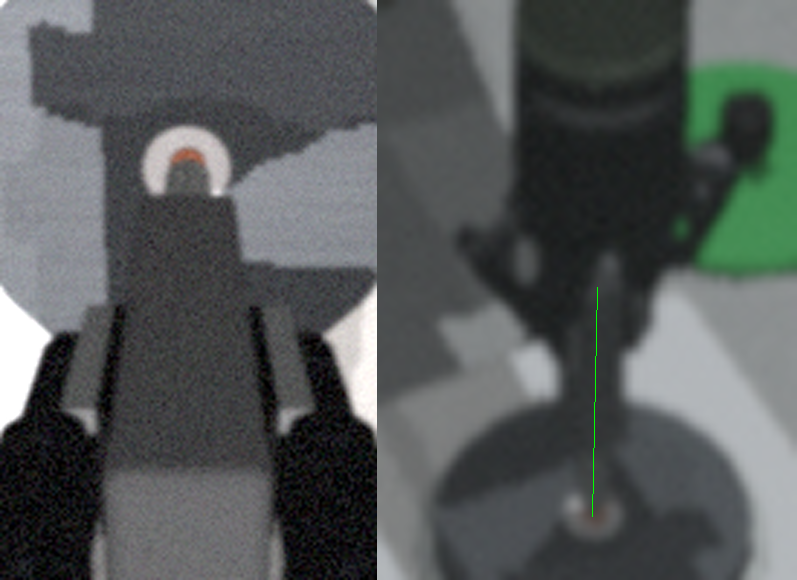

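View pics/s19.png

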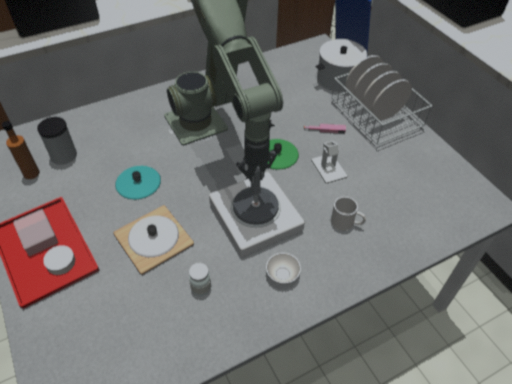

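```bash
python3 - <<'E'
from lean import *
import pickle
r,o=pickle.load(open('w19.pkl','rb'));c=lambda x,y:(190+x/2.9,130+y/2.9)
lean(r,o,[c(143,195),c(236,195),c(108,467),c(270,467)])
s=bot.observe();print(s['clock'],s['contact_force'],s['position'],s['finger_gap'])
bot.finish_job()
E
```

```text
lean deg 2.405931883311873 [82.48932122 -8.61482779 -1.06047925] res [-0.6 -0.1 -0.4 -0.1 -1.3 -0.1  1.9 -0.1  0.8 -2.9 -0.5] tip tool [ -2.42335978  -1.06047925 128.35930781]
24.5 [-0.31637207 -0.99096816  1.10703545] [549.66555122  -9.6449069  199.07441525] 23.497236608519096
the job is handed in; nothing more can be done
```

I moved the aluminium cover onto the wooden board. I then drew the grey thermometer out of its stand and held it on the hotplate's bright spot, tip pressed in. I handed the job in at 24.5 s, still holding it there. The arm can't tilt the tool, so I took out the probe's 24° lean by pushing its tip gently (up to about 7 N) against the hotplate's front face until it pivoted upright between the pads.

What the last checks showed:
- **Cover:** it lies flat on the board with wood visible all round, and I saw no drop. It touched down at the expected height with about 5 N.
- **Tip position:** within about 1 mm of the spot's centre in the wrist view just before contact, and still centred in the last picture.
- **Tip press:** force rose at 0.3 N/mm, matching the spring. Contact was about 2.3 N, or roughly 6.6–6.8 mm in. That rests on a free-hanging reading of about -1.45 N, taken from only a few noisy readings, so it could be off by about 0.5 mm.
- **Upright:** the scene camera overlay shows the probe upright to about 1°. The wrist-camera fit read 2.4°, but the same fit read 2.4° too high on the known 24° lean, so I took it as about 0°.
- **Other objects:** the mug, jar and bowl look unmoved in the last scene picture.

The cameras disagreed by 3–9 mm on absolute positions. I placed the tip by comparing it directly with the spot in the same picture.

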